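Set half suction and hold the printing screen up at the index

TASK

The print has just been pulled: swing the suction valve's lever to the middle long mark (half suction) so that the sheet stays down on the bed. Then lift the hinged screen by its handle until its pointer lines up with the index tab on the quadrant, and finish while still holding it there by the handle, steady, so that the print can be inspected. Do not shift the index tab or disturb the other things on the bench.

Things in the scene. Friction and masses are not known exactly. Their poses are not given: they have to be found in the camera images.
- print_bed: White vacuum print bed, fixed to the bench: a flat board 410 x 400 mm, 20 mm thick. The origin is on the bench under the bed, x runs along the screen's hinge, y towards the hinge, z up; the board covers x -190 to +220 mm and y -180 to +220 mm. Two dark steel hinge clamps stand along the +y edge; the quadrant stands at the +x end. It is turned up to 0.25 rad either way from the world axes.
- screen (a joint): Angle of the hinged screen about the hinge pins, rad: 0 = lying down on the bed, grows as its free edge (the bed's -y side, with the handle) is lifted; range 0 to 1.25. Timber frame 320 mm along the hinge, 280 mm across, 26 mm thick, 0.5 to 1 kg with its handle (4 to 6 N lifts it at the handle). The hinge is free: let go, it falls shut.
- screen_pivot (a point): The middle of the screen's hinge pin line (37 mm above the bench, 170 mm from the bed's origin along the bed's +y); the hinge line runs along the bed's x axis. Its own axes turn with the screen; at angle 0 they are the bed's axes.
- lift_handle: Aluminium bow handle on top of the frame's free rail. The origin is the middle of its round bar, 12 mm thick and 110 mm long between its two posts, parallel to the hinge; with the screen down the bar's centre is 305 mm from the hinge line and 58 mm above the pins (95 mm above the bench), with 39 mm free under the bar to the rail. Its axes are the screen's (x along the bar); it turns with the screen.
- screen_pointer (a point): Tip of the thin dark steel pointer (7 mm) on the screen's end (bed +x end), 178 mm from the hinge line and in line with the frame's plane through the pins; its axes turn with the screen, -y points outwards along the pointer.
- index (a joint): Angle of the small brass index tab on the quadrant above level, rad, on the same scale as the screen's angle: when both are equal the pointer lines up with the tab. Set somewhere between 0.45 and 0.8 and clamped by its thumbscrew; it is not to be moved.
- index_tip (a point): Tip of the index tab, 178 mm from the hinge line, beside the upright aluminium quadrant (arc of radius 125 to 150 mm about the hinge line, at the bed's x = +200 mm). Its -y axis points outwards from the hinge line through the tip.
- valve_lever (a joint): Angle of the suction valve's lever about its upright stem, rad, growing anticlockwise seen from above: 0 = on the closed mark, 0.785 = on the middle long mark (half suction), 1.57 = on the open mark (end stops at 0 and 1.57). It starts between 0 and 0.4 and stays where it is left (about 1.5 N at the knob moves it).
- lever_knob (a point): A point in the upright black knob at the lever's end, 15 mm below its top: knob 22 mm thick, round, 42 mm tall, its top 177 mm and its foot 135 mm above the bench, 120 mm from the stem axis. Under the lever, out to 70 mm from the stem, lies the round dial plate, its top at 129 mm height; under the knob itself there is only the bench, except low down near the open mark, where the pipe stands.
- valve_stem (a point): Centre of the valve's stem, the lever's axis (vertical), 132 mm above the bench. Its x axis points along the closed mark and its y axis along the open mark. The valve sits in a 44 mm grey pipe that comes up from the bench 78 mm either side of the stem along y.
- half_mark (a point): Outer end of the middle long raised mark on the round dial plate (three long marks at 0, 0.785 and 1.57 rad with a short one between each two), 69 mm from the stem axis, 130 mm above the bench: the lever is at half suction when it lies over this mark.
- ink_tub: Closed white plastic ink tub, 92 mm across, 80 mm high; origin under its centre. Bystander.
- palette_knife: Palette knife lying on the bench along its x axis, 190 mm long; origin under its middle. Bystander.
- squeegee: Aluminium squeegee lying flat, 210 mm long (its y axis), 82 mm wide over the blade, 22 mm high; origin under its grip. Bystander.
- spray_bottle: White spray bottle, 72 mm across, 204 mm high; origin under its centre. Bystander.
- air_dryer: Black hand-held air dryer lying on its side, about 220 x 190 mm, 75 mm high; origin under its barrel. Bystander.
- tub_lid: Loose white tub lid, 92 mm across, 10 mm thick; origin under its centre. Bystander.
Things that resemble listed ones, but are neither listed nor needed, are in the scene too. There is more than one size of the part that bears valve_lever; the job needs the larger.

How it is judged (in metres and radians):
On the way, in this order (a step that is already met when the one before it is completed fails the run):
1. the suction lever stands on the middle long mark (value of joint valve_lever between 0.685 and 0.885 rad), for 0.3 s.
2. the screen is lifted to the index and held by its handle (angle between the y axis of screen_pointer and the y axis of index_tip, either way round below 0.07 rad and contact force between the fingers and lift_handle above 1 N and velocity of joint screen between -0.06 and 0.06 rad/s), for 0.3 s.
At the end, for the whole second after the job is handed in: The suction lever is within 0.1 rad (6 degrees) of the middle long mark, the screen's angle is within 0.07 rad (4 degrees) of the index tab's, the screen is still (under 0.06 rad/s), and the gripper's fingers are holding it by the handle (contact force over 1 N) with nothing else under it (all of step 1 and all of step 2 and value of joint screen above 0.35 rad); the arm keeps its last pose, push and grip.
It fails at once if the index tab is shifted (distance of index_tip from where it was at the start of the episode above 0.008 m).
It fails at once if another thing on the bench is moved more than 30 mm (distance of any of ink_tub, palette_knife, squeegee, spray_bottle, air_dryer, tub_lid from where it was at the start of the episode above 0.03 m).
It also fails if it takes over 54 s, if anything falls off the work surface, if the arm or the gripper's body presses on something with over 40 N, if the wrist force passes 120 N, or if a joint passes its speed limit or range.

ROBOT

A 6-joint arm with a two-finger parallel gripper is mounted at the origin on the work surface. World frame = base frame: x ahead of the robot, y to its left, z up, the work surface at z = 0. Lengths are in mm, angles in rad, forces in N, time in s.
With the tool pointing down it reaches from about 350 to 975 mm from the base axis. Payload 4.9 kg.
Tool frame: the origin (TCP) lies at the very end of the fingers, on their centre line; the grasp point (between the pads) lies pinch_z behind it (pinch_z is the distance from the TCP to the grasp point, in mm); y points along the fingers, x is the direction in which the jaws open and shut, and the axes are right-handed (so a half turn about y gives the same grasp; the last joint's range is limited). The gripper opens to 85 mm and grips with 20 to 120 N. Pads are 22 mm wide; open, the fingers measure 114 mm over their backs; the gripper's body (76 mm by 85 mm) begins 54 mm behind the grasp point. The pads swing forward as they close: fully open they stand 13 mm farther back than shut.
Start: joints at [-1.328, 0.053, 1.613, -0, 1.476, -0.119], TCP at [221.218, -584.52, 196.804] pointing down, gripper open.
Joint ranges: [-3.01, 3.01], [-1.01, 2.22], [0.06, 2.58], [-1.02, 4.17], [0.09, 2.62], [-3.14, 3.14]. Speed limits (rad/s): [2.57, 2.57, 3.14, 3.14, 3.14, 3.14].

INTERFACE

Orientations are given as a 3x3 rotation matrix whose columns are the frame's x, y, z axes.
In Python, from station import get_state, read_camera, camera_model, finish_job, pinch_z gives the robot as it stands.
- The arm moves only by the tool drive_tool, never from a script. Its argument "moves" is a list that holds one entry, the list of rows, each a list of 4 numbers: the shift along the tool's x, y, z in units of 60 mm (1.0 is 60 mm), then the turn about the tool's y in units of 10 degrees (1.0 is 10 degrees). In form: [[[tx, ty, tz, twist], ...]]. A call has exactly 8 rows; each row is the pose to reach, as a shift and turn from the pose commanded when the call began, along the tool's axes at that moment; what a row does not reach only later rows make up. A row lasts 1/8 s, in which the tool goes at most 62.5 mm and 10.7 degrees, less where a joint would pass 70% of its speed; a pose out of reach is approached as far as the arm can. A call with a gripper value outside its range is refused whole. "jaw" is the finger opening in mm, from 0 to 85.4, set as the call begins (left out, the last holds). The fingers move at their own pace and stop on an object; "force" is the grip in N (left out, the last holds). Time passes only in rows, so rows that repeat a pose let the fingers close, or fill a call up. It gives the time, the measured TCP pose, the force and the opening at its end, in the units of the state.
- get_state(): the state, without advancing time (a new reading comes with each control period).
- read_camera(name): name is "scene" or "top" or "wrist"; returns the picture (384x512x3 uint8, blue, green, red); there is no depth.
- camera_model(name): a dict with "fovy" (degrees; the focal length in pixels is half the picture's height over the tangent of half this angle, whatever the lens; pixels are square), "cx", "cy" (the principal point, pixels), "origin" and "attitude" of the camera in the world. Camera axes: x right, y down, z forward; pixel columns grow to the right and rows downward; lengths in mm; the calibration is good to about 2 mm. A picture is of the moment at which its call begins: read the wrist's pose just before it. camera_model takes no time and is no camera call; for the wrist camera it gives the pose at the moment of the call.
- finish_job(): hands the job in, once; it reports no verdict.
The state is a dict: "time_s": time; "joint_pos": joint angles; "qvel": joint speeds; "effort": joint torques, N m; "eef_pos": TCP position; "orientation": TCP orientation; "wrist_force": force on the tool from outside, world axes, zero at the start; "torque": the same for the moment, N m; "gripper_width": finger opening in mm.
Only numpy, scipy, OpenCV 4.12 (cv2) and the standard library are available. Lean on these libraries where they do the work, as an engineer would, in place of code of your own. Each camera call takes 0.05 s, during which the arm holds its last target.

## Working session

There is one attempt and no reset: what is moved stays moved. The work goes in short steps, Python scripts to look and compute and a tool call to move; the robot and the scene stay as the last step left them, time stands still between calls to the robot, and variables do not carry over. Pictures are saved under pics/ and viewed, and the job is handed in when it is done.

Besides the shell and the picture viewer there is one more tool, called after "Call:" as name(argument=value, ...) on one line, values as JSON. drive_tool: Moves the arm, as the interface text tells. Its arguments: {"type":"object","properties":{"moves":{"type":"array"},"jaw":{"type":"number"},"force":{"type":"number"}},"required":["moves"]}

```bash
ls; mkdir -p pics; python3 - <<'E'
from station import *
import cv2,json
s=get_state();print(s);print(pinch_z)
for n in("scene","top","wrist"):
    print(n,camera_model(n));cv2.imwrite(f"pics/{n}0.png",read_camera(n))
E
```

```text
pics
{'time_s': 0.0, 'joint_pos': array([-1.32801965e+00,  5.33658823e-02,  1.61433122e+00, -1.42887767e-05,
        1.47601790e+00, -1.19031882e-01]), 'qvel': array([-5.41423014e-04,  6.50293239e-04, -9.37127780e-04,  9.54412493e-04,
       -5.35914123e-05,  1.64328179e-03]), 'effort': array([ 1.26420699e-03, -3.93676829e+01, -3.70177102e+01, -6.37588840e-06,
        6.99996526e-03,  1.90114953e-06]), 'eef_pos': array([ 221.03278947, -583.8435898 ,  195.53528634]), 'orientation': array([[ 3.53967002e-01, -5.24016608e-04,  9.35257765e-01],
       [-9.35255534e-01,  2.05668569e-03,  3.53967310e-01],
       [-2.10901601e-03, -9.99997748e-01,  2.37909437e-04]]), 'wrist_force': array([-0.74732375, -0.25846016, -0.02945215]), 'torque': array([ 0.01986665, -0.04561632,  0.02915633]), 'gripper_width': 85.13372608651892}
18.700000000000003
scene {'fovy': 53.39817335999445, 'cx': 256.3150585396964, 'cy': 194.24462929685907, 'origin': array([1400.39372141,  235.07368549, 1130.63007885]), 'attitude': array([[-0.25450036,  0.70544934, -0.66149134],
       [ 0.96697122,  0.19553868, -0.16349705],
       [ 0.01400826, -0.68125314, -0.73191388]])}
top {'fovy': 54.43225244413695, 'cx': 253.37328324167927, 'cy': 190.33234429309326, 'origin': array([ 342.06420375,   11.94200118, 1568.37217031]), 'attitude': array([[-0.00956625, -0.99399276,  0.10902698],
       [-0.99986598,  0.00805971, -0.01425035],
       [ 0.01328601, -0.10914869, -0.99393664]])}
wrist {'fovy': 64.295214795652, 'cx': 259.0743915720102, 'cy': 188.91542037032946, 'origin': array([ 296.77246466, -555.35160241,  371.27024161]), 'attitude': array([[ 0.35548629, -0.88600558, -0.29769718],
       [-0.93467957, -0.33761907, -0.11129896],
       [-0.00189674,  0.31781673, -0.94815027]])}
```

View pics/scene0.png

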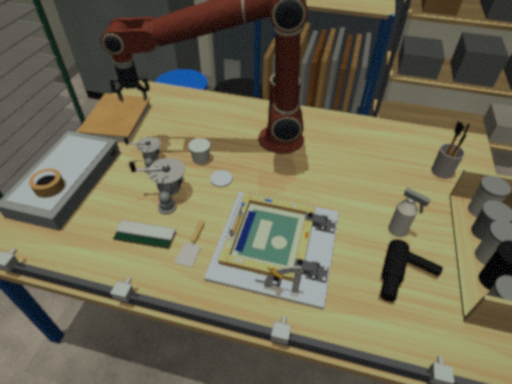

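View pics/top0.png

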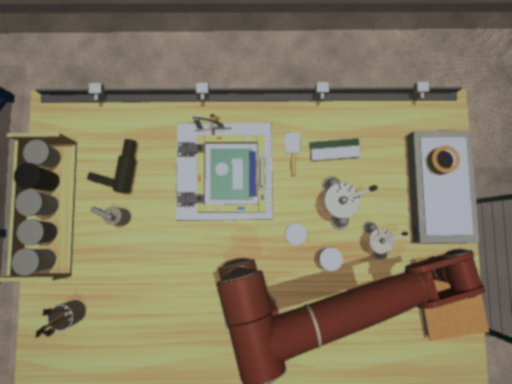

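View pics/wrist0.png

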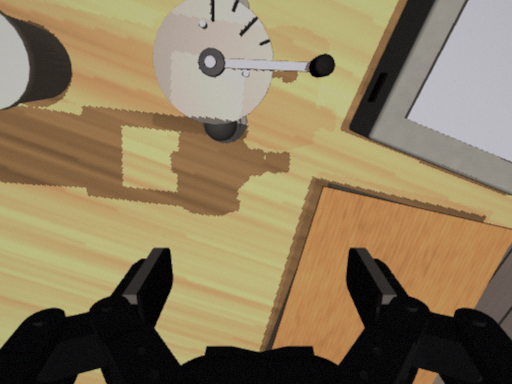

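```bash
cat > h.py <<'E'
import numpy as np,cv2
from station import *
def ray(n,u,v,m=None):
    m=m or camera_model(n); f=192/np.tan(np.radians(m['fovy']/2))
    d=m['attitude']@np.array([(u-m['cx'])/f,(v-m['cy'])/f,1.]);return np.array(m['origin']),d/np.linalg.norm(d)
def onz(n,u,v,z,m=None):
    o,d=ray(n,u,v,m);return o+d*(z-o[2])/d[2]
def tri(rs):
    A=0;b=0
    for o,d in rs:
        P=np.eye(3)-np.outer(d,d);A=A+P;b=b+P@o
    x=np.linalg.solve(A,b);return x,[np.linalg.norm((np.eye(3)-np.outer(d,d))@(x-o)) for o,d in rs]
def proj(n,p,m=None):
    m=m or camera_model(n); f=192/np.tan(np.radians(m['fovy']/2))
    c=m['attitude'].T@(np.asarray(p)-m['origin']);return m['cx']+f*c[0]/c[2],m['cy']+f*c[1]/c[2]
E
python3 - <<'E'
import cv2
a=cv2.imread('pics/top0.png')
cv2.imwrite('pics/t_valve.png',cv2.resize(a[160:270,300:430],None,fx=6,fy=5.4,interpolation=2)) if 0 else cv2.imwrite('pics/t_valve.png',cv2.resize(a[165:265,310:420],None,fx=6,fy=6,interpolation=2))
cv2.imwrite('pics/t_bed.png',cv2.resize(a[105:225,170:280],None,fx=5,fy=5,interpolation=2))
b=cv2.imread('pics/scene0.png')
cv2.imwrite('pics/s_valve.png',cv2.resize(b[125:220,115:225],None,fx=6,fy=6,interpolation=2))
cv2.imwrite('pics/s_bed.png',cv2.resize(b[190:305,205:345],None,fx=5,fy=5,interpolation=2))
E
```

```text
(no output)
```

View pics/t_valve.png

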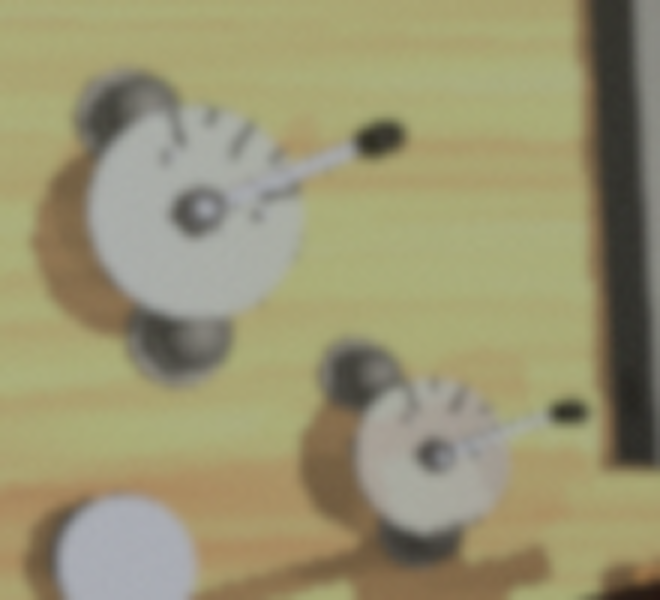

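View pics/t_bed.png

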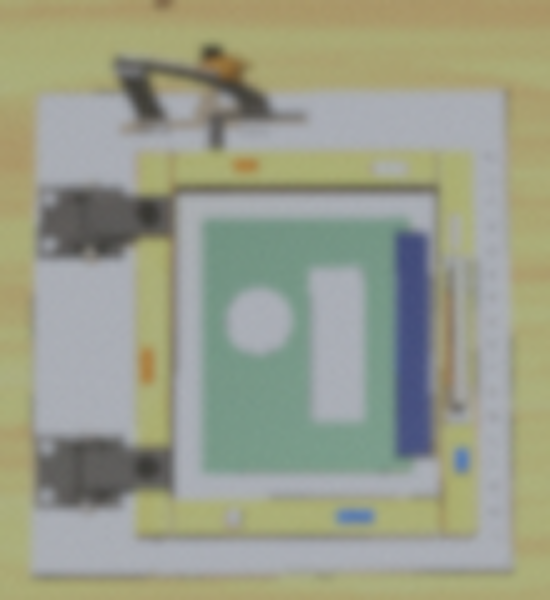

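View pics/s_valve.png

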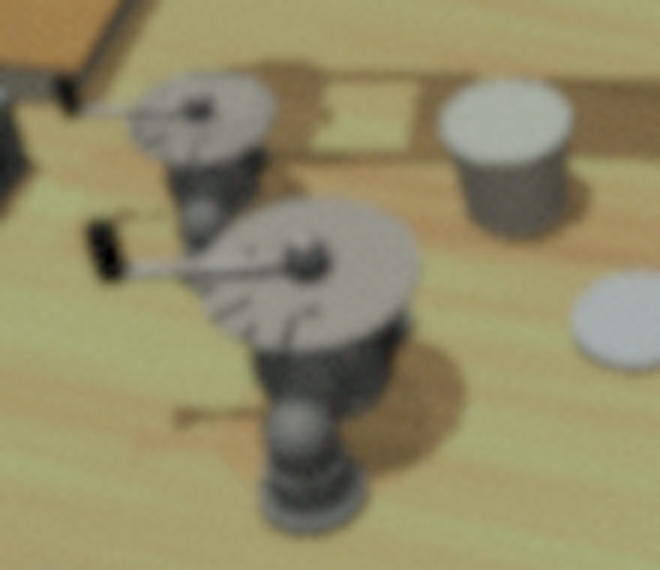

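View pics/s_bed.png

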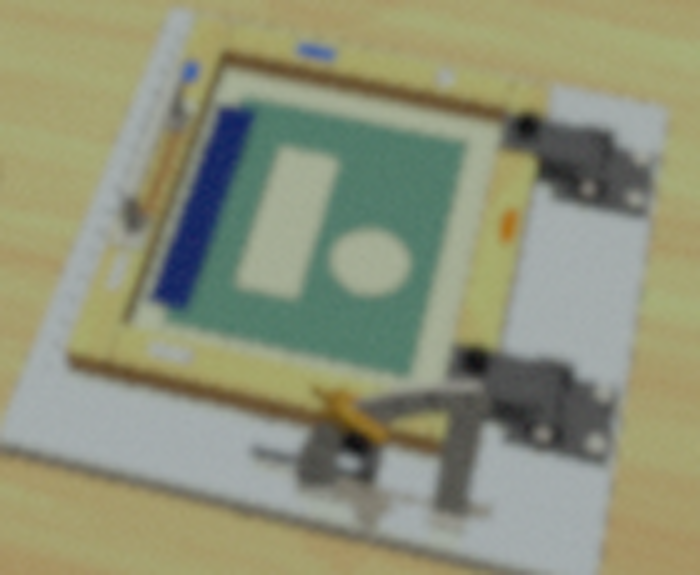

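```bash
python3 - <<'E'
from h import *
T=lambda u,v,z:onz('top',310+(u+.5)/6-.5,165+(v+.5)/6-.5,z)
c=T(196,211,129);print('plate c',c, T(200,208,140))
for m in [(178,128),(240,140),(285,190),(172,110),(248,126),(295,188)]:
    p=T(*m,130)-c;print(np.linalg.norm(p),np.arctan2(p[1],p[0]))
# pipe flange axis
a=onz('top',310+125/6,165+100/6,0);b=onz('top',310+180/6,165+345/6,0);print(a,b)
k=T(380,138,160);print('knob',k,k-c,np.linalg.norm(k[:2]-c[:2]),np.arctan2(*(k-c)[1::-1]))
r=[ray('top',310+380/6-.5,165+138/6-.5),ray('scene',115+105/6-.5,125+250/6-.5)];print(tri(r))
r=[ray('top',310+196/6-.5,165+211/6-.5),ray('scene',115+307/6-.5,125+275/6-.5)];print(tri(r))
E
```

```text
plate c [ 460.39123616 -353.25581383  129.        ] [ 461.39669926 -353.10977876  140.        ]
54.96905307151083 0.18381944848779017
54.837709245814764 -0.5796257300052036
59.49137807942822 -1.3493700907082165
67.22410102794922 0.20291007931416527
65.4998713911757 -0.5744751568448823
66.15533822047247 -1.3527442167473998
[ 548.47544415 -340.06377108    0.        ] [ 375.24466498 -373.08920273    0.        ]
knob [ 503.40314133 -464.41746617  160.        ] [  43.01190518 -111.16165235   31.        ] 119.19285607398967 -1.2016067240219044
(array([ 504.21478107, -465.56894722,  155.03682777]), [np.float64(0.22169330522275232), np.float64(0.22169330522269537)])
(array([ 461.29111106, -354.70349999,  122.66055215]), [np.float64(0.15604210502569132), np.float64(0.15604210502565175)])
```

Candidates for the lever: the large valve, top picture dial (342,200) and knob (373,188), and the small look-alike, dial (381,240) and knob (405,234). The crops show the first is clearly the larger, so I use it. For the bed there is only one, at top (222,170), with its handle bar at about (262,172).

I move above the knob first.

Call:
drive_tool(moves=[[[0,-0.4,0.8,0],[-0.05,-0.4,1.7,0],[-0.1,-0.4,2.6,0],[-0.15,-0.4,3.5,0],[-0.19,-0.4,4.3,0],[-0.19,-0.4,5.1,0],[-0.19,-0.4,5.1,0],[-0.19,-0.4,5.1,0]]], jaw=70)

```text
time_s: 1.15
eef_pos: [502.9, -465.5, 220.2]
orientation: [[0.354, -0.001, 0.935], [-0.935, 0.0, 0.354], [-0.001, -1.0, -0.001]]
wrist_force: [-0.4, 0.1, -0.0]
gripper_width: 69.8
```

```bash
python3 - <<'E'
from h import *
s=get_state();print(s['time_s'],s['eef_pos'],s['orientation'])
m=camera_model('wrist');a=read_camera('wrist');cv2.imwrite('pics/w1.png',a)
import pickle;pickle.dump(m,open('w1.pkl','wb'))
print(proj('wrist',[504,-465,156],m),proj('wrist',[461,-354,140],m))
E
```

```text
1.15 [ 502.8970187  -465.50901191  220.22185879] [[ 3.54117795e-01 -1.10063658e-03  9.35200180e-01]
 [-9.35200458e-01  4.72007373e-04  3.54118456e-01]
 [-8.31177107e-04 -9.99999283e-01 -8.62169625e-04]]
(np.float64(259.17301030812934), np.float64(188.0571702575394)) (np.float64(123.58388317414156), np.float64(183.02890735743443))
```

View pics/w1.png

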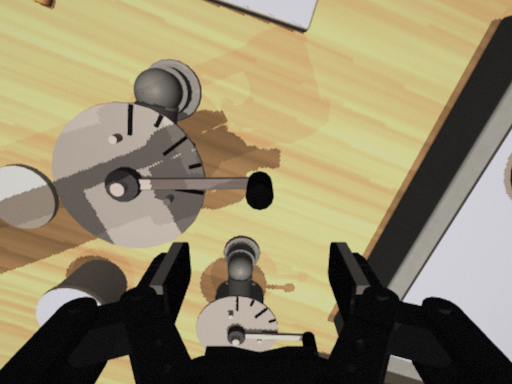

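```bash
python3 - <<'E'
from h import *
import pickle
m=pickle.load(open('w1.pkl','rb'))
a=cv2.imread('pics/w1.png');cv2.imwrite('pics/w1c.png',cv2.resize(a[90:260,40:290],None,fx=3,fy=3,interpolation=2))
c=onz('wrist',128,174,129,m);print(c)
for u,v in [(131,103),(131,135),(186,137),(164,152)]:
    p=onz('wrist',u,v,130,m)-np.array([461,-354,130]);print(np.linalg.norm(p),np.arctan2(p[1],p[0]))
E
```

```text
[ 465.81436575 -352.26905475  129.        ]
68.19213612757363 0.19391207115097936
41.254394951522826 0.16987469819823045
67.68047712145211 -0.5974247102573211
43.386913491077394 -0.5774882654658496
```

View pics/w1c.png

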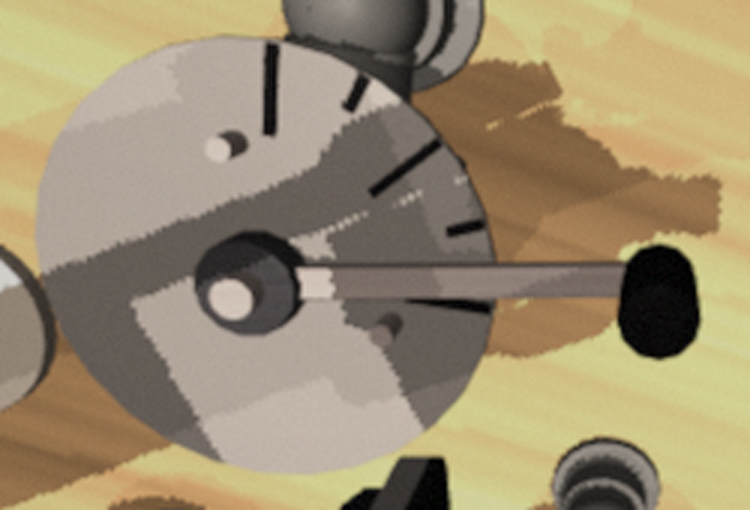

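Call:
drive_tool(moves=[[[0,0.4,0.02,0],[0,0.8,0.02,0],[0,1.1,0.02,0],[0,1.3,0.02,0],[0,1.3,0.02,0],[0,1.3,0.02,0],[0,1.3,0.02,0],[0,1.3,0.02,0]]])

```text
time_s: 2.2
eef_pos: [504.8, -465.4, 143.7]
orientation: [[0.354, 0.001, 0.935], [-0.935, -0.001, 0.354], [0.001, -1.0, 0.0]]
wrist_force: [0.1, -0.1, -0.2]
gripper_width: 70.3
```

Call:
drive_tool(moves=[[[0,0,0,0],[0,0,0,0],[0,0,0,0],[0,0,0,0],[0,0,0,0],[0,0,0,0],[0,0,0,0],[0,0,0,0]]], jaw=10, force=40)

```text
time_s: 3.2
eef_pos: [504.5, -465.1, 142.9]
orientation: [[0.354, 0.0, 0.935], [-0.935, -0.0, 0.354], [0.0, -1.0, 0.0]]
wrist_force: [-0.4, -0.4, 0.9]
gripper_width: 10.3
```

```bash
python3 - <<'E'
from h import *
s=get_state();R=s['orientation'];p=s['eef_pos'];S=np.array([461,-354]);r=120
a0=np.arctan2(p[1]+354,p[0]-461);print(p,a0,np.linalg.norm(p[:2]-S))
for i in range(1,8):
    a=-1.2+.61*i/7;d=np.array([461+120*np.cos(a),-354+120*np.sin(a),p[2]])-p;print((R.T@d/60).round(2))
E
```

```text
[ 504.52680624 -465.12627529  142.85130037] -1.1974761139218288 119.34668793727768
[0.   0.   0.17]
[-0.02  0.    0.34]
[-0.06  0.    0.51]
[-0.12  0.    0.68]
[-0.18  0.    0.84]
[-0.27  0.    0.99]
[-0.36  0.    1.14]
```

The jaws closed to 10 mm, so the knob is not between the pads. I look.

```bash
python3 - <<'E'
from h import *
m=camera_model('wrist');a=read_camera('wrist');cv2.imwrite('pics/w2.png',a)
b=read_camera('scene');cv2.imwrite('pics/s2.png',cv2.resize(b[80:240,80:260],None,fx=4,fy=3.7,interpolation=2)[:600])
E
```

```text
(no output)
```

View pics/w2.png

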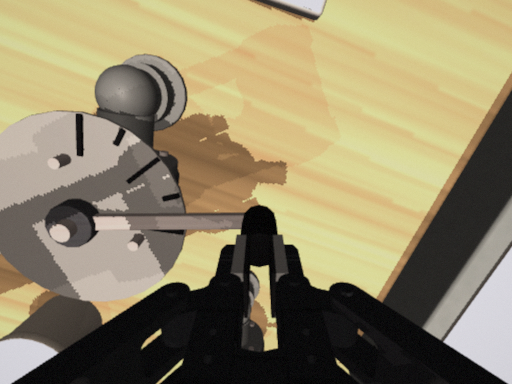

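View pics/s2.png

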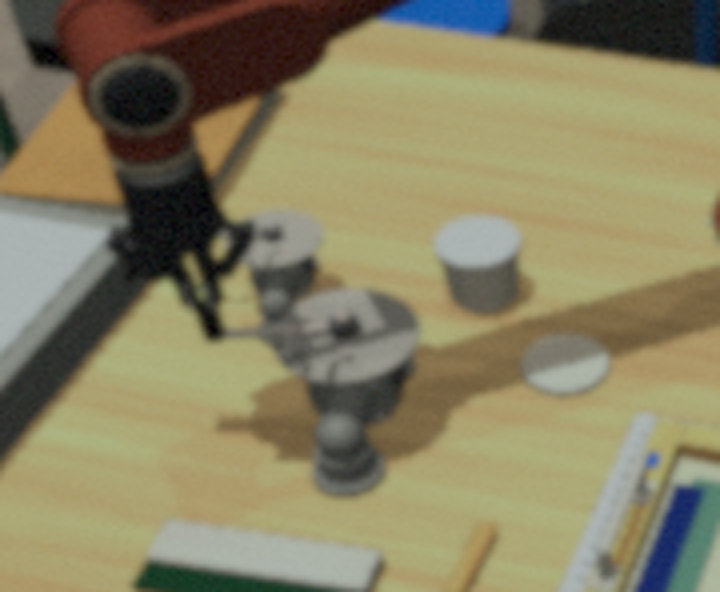

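```bash
python3 - <<'E'
from h import *
m=camera_model('wrist');s=get_state();print(s['eef_pos'],s['gripper_width'])
k=onz('wrist',259,222,170,m);print(k,np.arctan2(k[1]+354,k[0]-461),np.linalg.norm(k[:2]-[461,-354]))
p=s['eef_pos'];print(proj('wrist',p,m),onz('wrist',72,222,150,m))
E
```

```text
[ 504.53093848 -465.16681986  142.8914489 ] 9.942609584436118
[ 516.24579212 -460.51810694  170.        ] -1.0923389776348693 119.99251915160332
(np.float64(259.29515887003873), np.float64(222.176464572894)) [ 467.52776509 -358.31480634  150.        ]
```

```bash
python3 - <<'E'
import cv2,numpy as np
a=cv2.imread('pics/w2.png')[190:300,190:330];a=(255*(a/255.)**.5).astype(np.uint8);cv2.imwrite('pics/w2c.png',cv2.resize(a,None,fx=5,fy=5,interpolation=2))
a=cv2.imread('pics/w1.png')[150:230,220:310];a=(255*(a/255.)**.5).astype(np.uint8);cv2.imwrite('pics/w1d.png',cv2.resize(a,None,fx=5,fy=5,interpolation=2))
E
```

```text
(no output)
```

View pics/w2c.png

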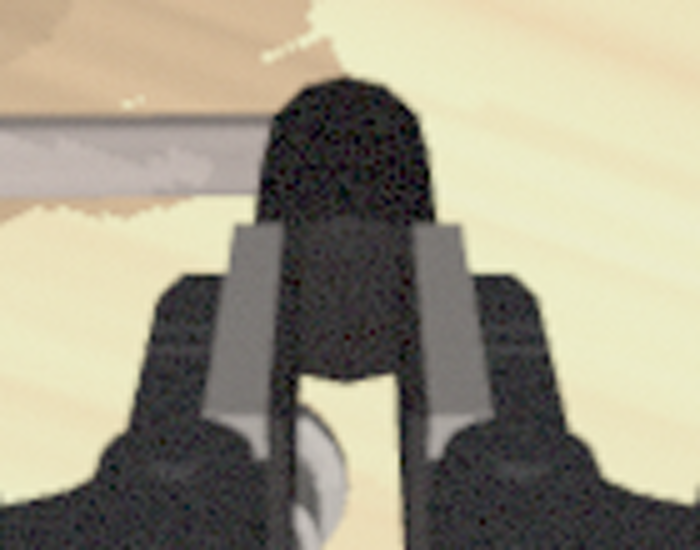

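View pics/w1d.png

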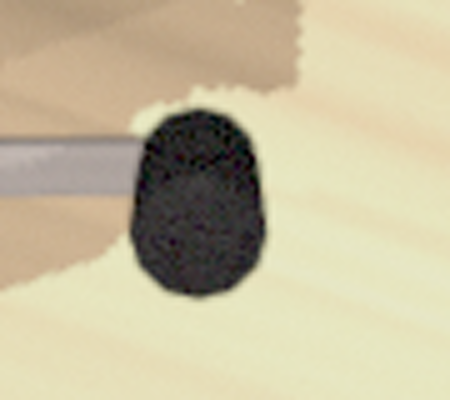

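```bash
python3 - <<'E'
from h import *
m=camera_model('wrist');R=get_state()['orientation'];p=get_state()['eef_pos']
import pickle
m1=pickle.load(open('w1.pkl','rb'))
for n,mm,(u,v),z in [('top back',m,(259,265.5),177),('top front',m,(259,235),177),('foot front',m,(259,205.5),135),('w1 topback',m1,(260,209),177),('w1 topfront',m1,(260,184),177),('w1 foot front',m1,(260,172),135)]:
    k=onz('wrist',u,v,z,mm);print(n,k.round(1),np.arctan2(k[1]+354,k[0]-461),(R.T@(k-p)).round(1))
print(s if 0 else get_state()['effort'],get_state()['wrist_force'])
E
```

```text
top back [ 495.5 -468.4  177. ] -1.2776300627587123 [ -0.2 -34.1  -9.6]
top front [ 512.4 -462.   177. ] -1.126367102903242 [ -0.2 -34.1   8.5]
foot front [ 512.1 -462.1  135. ] -1.1294358385716776 [-0.2  7.9  8.1]
w1 topback [ 494.8 -469.2  177. ] -1.2850916526031235 [  0.3 -34.1 -10.5]
w1 topfront [ 513.8 -462.   177. ] -1.1161556528307368 [  0.3 -34.1   9.8]
w1 foot front [ 511.7 -462.8  135. ] -1.1348725837023517 [0.4 7.9 7.5]
[-3.15476255e-02 -4.58234310e+01 -3.58383000e+01 -1.59871025e-02
  2.88544240e-02 -8.63136370e-05] [0.09070679 0.00708308 0.91989493]
```

The picture shows the knob centred between the pads and unmoved, so the opening reading disagrees with a 22 mm knob. I follow the arc part-way and check.

Call:
drive_tool(moves=[[[0,0,0,0],[0,0,0,0],[0,0,0.09,0],[0,0,0.17,0],[-0.02,0,0.34,0],[-0.02,0,0.34,0],[-0.02,0,0.34,0],[-0.02,0,0.34,0]]], jaw=0, force=40)

```text
time_s: 4.3
eef_pos: [523.0, -456.8, 142.8]
orientation: [[0.354, -0.0, 0.935], [-0.935, -0.0, 0.354], [-0.0, -1.0, -0.0]]
wrist_force: [0.1, -0.8, 0.7]
gripper_width: 0.2
```

```bash
python3 - <<'E'
from h import *
m=camera_model('wrist');a=read_camera('wrist');cv2.imwrite('pics/w3.png',a)
for z in(135,):print(onz('wrist',260,205,z,m))
E
```

```text
[ 531.14654082 -454.25771863  135.        ]
```

View pics/w3.png

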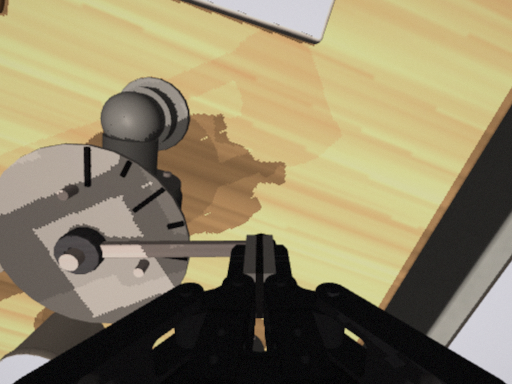

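```bash
python3 - <<'E'
from h import *
s=get_state();m=camera_model('wrist');R=s['orientation'];p=s['eef_pos'];print(p,s['gripper_width'])
for l in [(0,0,0),(0,0,11),(0,0,-11),(0,-18.7,11),(0,-30,11),(0,-30,0),(0,-40,0),(0,-70,0)]:print(l,proj('wrist',p+R@np.array(l),m))
a=cv2.imread('pics/w3.png')[215:385,170:350];a=(255*(a/255.)**.45).astype(np.uint8);cv2.imwrite('pics/w3c.png',cv2.resize(a,None,fx=3.5,fy=3.5,interpolation=2))
b=read_camera('scene');b=(255*(b/255.)**.6).astype(np.uint8);cv2.imwrite('pics/s3.png',cv2.resize(b[120:200,100:210],None,fx=7,fy=7,interpolation=2))
E
```

```text
[ 522.99877372 -456.86832199  142.80398628] 0.20535308132737987
(0, 0, 0) (np.float64(259.26675717842625), np.float64(222.14051541435344))
(0, 0, 11) (np.float64(259.2998777246837), np.float64(205.8722685881587))
(0, 0, -11) (np.float64(259.2348208234466), np.float64(237.82710770359))
(0, -18.7, 11) (np.float64(259.3227905313835), np.float64(218.25807194744007))
(0, -30, 11) (np.float64(259.33909350240043), np.float64(227.07084621101725))
(0, -30, 0) (np.float64(259.29938267144854), np.float64(245.7117323110377))
(0, -40, 0) (np.float64(259.312931045254), np.float64(255.5001409443713))
(0, -70, 0) (np.float64(259.36582529544955), np.float64(293.71509889447236))
```

View pics/w3c.png

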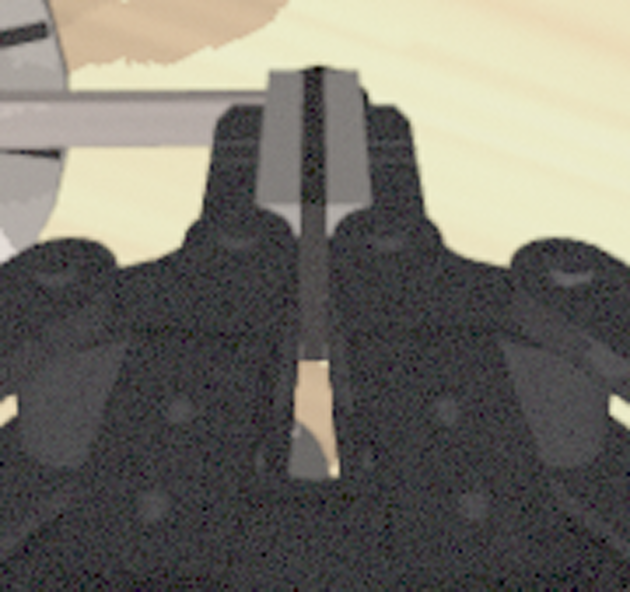

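View pics/s3.png

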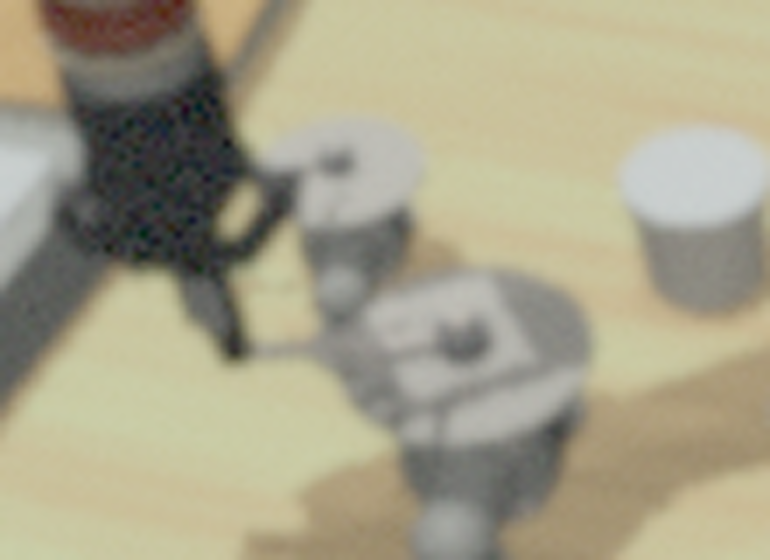

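```bash
python3 - <<'E'
from h import *
s=get_state();p=s['eef_pos']
print([ (lambda q:((q[0]-100)*7,(q[1]-120)*7))(proj('scene',p+[0,0,h])) for h in (0,20,38,60)])
print('knob top/foot',[ (lambda q:((q[0]-100)*7,(q[1]-120)*7))(proj('scene',[504,-465.5,h])) for h in (177,135)])
E
```

```text
[(np.float64(227.0823103435064), np.float64(366.2797858984146)), (np.float64(218.56207843140163), np.float64(338.70503571146475)), (np.float64(210.74029419467325), np.float64(313.3907310576683)), (np.float64(200.97643180611286), np.float64(281.79111393435835))]
knob top/foot [(np.float64(214.5070482673935), np.float64(292.1424430964355)), (np.float64(232.2411715741261), np.float64(350.2526120450339))]
```

The fingers shut to 0 over the unmoved knob, and in the picture they cover it. The real fingertips therefore sit about 35–40 mm higher than the reported TCP. I'll go up, turn the jaws across the lever so it is safe to go deeper, and look again.

Call:
drive_tool(moves=[[[0,-0.5,0,0.5],[0,-0.5,-0.1,1.5],[0.02,-0.5,-0.35,2.5],[0.02,-0.5,-0.35,3.5],[0.02,-0.5,-0.35,4.5],[0.02,-0.5,-0.35,5.5],[0.02,-0.5,-0.35,6.5],[0.02,-0.5,-0.35,6.5]]], jaw=70)

```text
time_s: 5.4
eef_pos: [503.8, -465.4, 172.8]
orientation: [[-0.697, -0.0, 0.717], [-0.717, 0.0, -0.697], [-0.0, -1.0, -0.0]]
wrist_force: [0.3, -0.1, -0.7]
gripper_width: 69.8
```

```bash
python3 - <<'E'
from h import *
m=camera_model('wrist');a=read_camera('wrist');cv2.imwrite('pics/w4.png',a)
p=get_state()['eef_pos'];print(proj('wrist',p,m),proj('wrist',[504,-465.3,177],m),proj('wrist',[504,-465.3,135],m),p)
E
```

```text
(np.float64(257.7594421096922), np.float64(222.5079185056623)) (np.float64(257.41015651650497), np.float64(225.2787917366974)) (np.float64(257.686400972975), np.float64(201.05065671391947)) [ 503.81399732 -465.39713047  172.81146847]
```

View pics/w4.png

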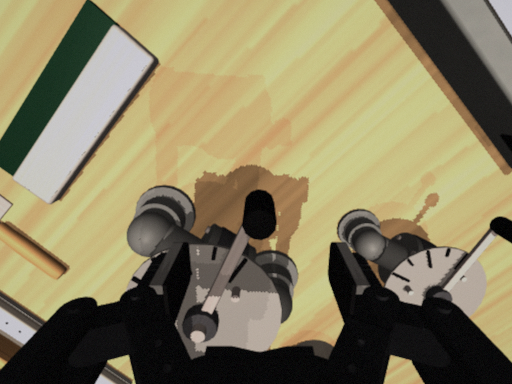

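Call:
drive_tool(moves=[[[0,0.2,0,0],[0,0.4,0,0],[0,0.6,0,0],[0,0.8,0,0],[0,0.95,0,0],[0,1.1,0,0],[0,1.1,0,0],[0,1.1,0,0]]])

```text
time_s: 6.45
eef_pos: [504.2, -465.6, 107.3]
orientation: [[-0.698, 0.001, 0.716], [-0.716, -0.001, -0.698], [0.0, -1.0, 0.001]]
wrist_force: [0.1, 1.0, 0.1]
gripper_width: 70.0
```

Call:
drive_tool(moves=[[[0,0,0,0],[0,0,0,0],[0,0,0,0],[0,0,0,0],[0,0,0,0],[0,0,0,0],[0,0,0,0],[0,0,0,0]]], jaw=0, force=30)

```text
time_s: 7.45
eef_pos: [504.0, -465.5, 107.2]
orientation: [[-0.698, 0.0, 0.716], [-0.716, -0.0, -0.698], [0.0, -1.0, 0.0]]
wrist_force: [-0.8, -0.2, 4.0]
gripper_width: 21.0
```

```bash
python3 - <<'E'
from h import *
s=get_state();m=camera_model('wrist');a=read_camera('wrist');cv2.imwrite('pics/w5.png',a)
R=s['orientation'];p=s['eef_pos']
for i in range(0,8):
    q=-1.2+.61*i/7;d=np.array([461+120*np.cos(q),-354+120*np.sin(q),p[2]])-p;print((R.T@d/60).round(2))
E
```

```text
[-0.    0.    0.01]
[-0.16  0.    0.07]
[-0.33  0.    0.13]
[-0.5   0.    0.16]
[-0.67  0.    0.18]
[-0.85  0.    0.19]
[-1.02  0.    0.18]
[-1.19  0.    0.16]
```

View pics/w5.png

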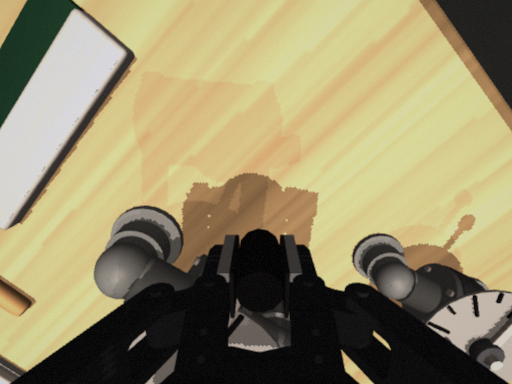

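Gripped at 21 mm. I follow the arc to the middle mark.

Call:
drive_tool(moves=[[[-0.16,0,0.07,0],[-0.33,0,0.13,0],[-0.5,0,0.16,0],[-0.67,0,0.18,0],[-0.85,0,0.19,0],[-1.02,0,0.18,0],[-1.19,0,0.16,0],[-1.19,0,0.16,0]]])

```text
time_s: 8.5
eef_pos: [563.2, -421.1, 107.2]
orientation: [[-0.697, 0.004, 0.717], [-0.717, -0.003, -0.697], [-0.001, -1.0, 0.005]]
wrist_force: [2.9, -4.0, 0.8]
gripper_width: 20.9
```

Call:
drive_tool(moves=[[[0,0,0,0],[0,0,0,0],[0,0,0,0],[0,0,0,0],[0,0,0,0],[0,0,0,0],[0,0,0,0],[0,0,0,0]]], jaw=70)

```text
time_s: 9.5
eef_pos: [560.6, -420.9, 106.8]
orientation: [[-0.698, 0.0, 0.716], [-0.716, -0.0, -0.698], [-0.0, -1.0, 0.0]]
wrist_force: [0.6, -0.2, 0.6]
gripper_width: 70.2
```

Call:
drive_tool(moves=[[[0,-0.2,0,0],[0,-0.6,0,0],[0,-1.2,0,0],[0,-1.8,0,0],[0,-2.2,0,0],[0,-2.2,0,0],[0,-2.2,0,0],[0,-2.2,0,0]]])

```text
time_s: 10.5
eef_pos: [560.0, -420.3, 236.6]
orientation: [[-0.698, -0.002, 0.716], [-0.716, 0.002, -0.698], [0.0, -1.0, -0.003]]
wrist_force: [-0.4, -0.3, -0.4]
gripper_width: 69.6
```

```bash
python3 - <<'E'
from h import *
import pickle
m=camera_model('wrist');a=read_camera('wrist');cv2.imwrite('pics/w6.png',a);pickle.dump(m,open('w6.pkl','wb'))
b=read_camera('top');cv2.imwrite('pics/t6.png',b)
b=read_camera('scene');cv2.imwrite('pics/s6.png',b)
print(proj('wrist',[561,-421,177],m))
E
```

```text
(np.float64(257.83320789534974), np.float64(189.98905878188978))
```

View pics/w6.png

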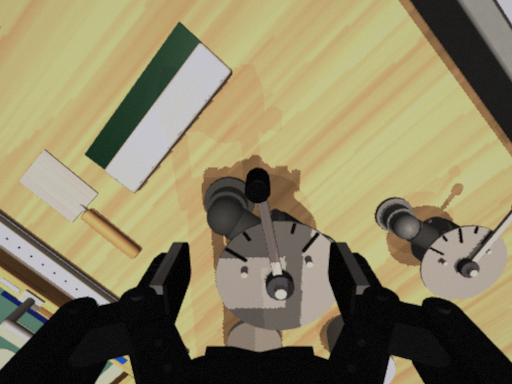

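```bash
python3 - <<'E'
from h import *
import pickle
m=pickle.load(open('w6.pkl','rb'))
a=cv2.imread('pics/w6.png')[150:340,190:370];cv2.imwrite('pics/w6c.png',cv2.resize(a,None,fx=4,fy=3.15,interpolation=2) if 0 else cv2.resize(a,None,fx=3,fy=3,interpolation=2))
E
```

```text
(no output)
```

View pics/w6c.png

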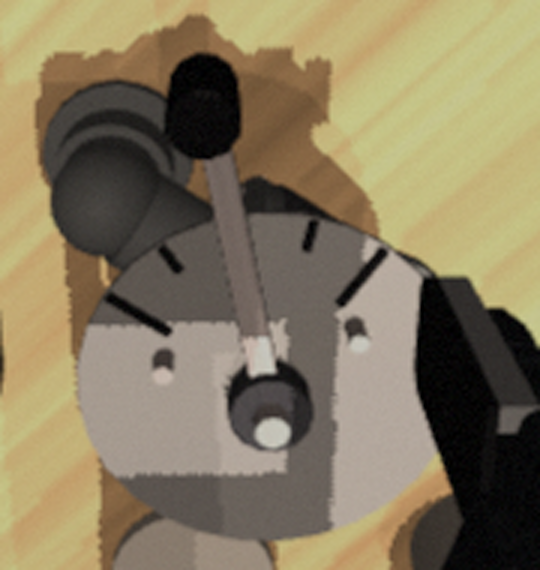

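View pics/t6.png

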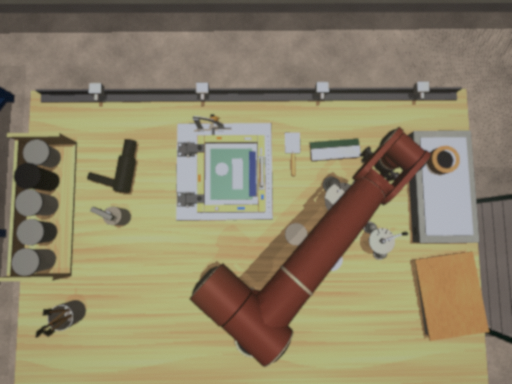

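```bash
python3 - <<'E'
from h import *
import pickle
m=pickle.load(open('w6.pkl','rb'))
P=lambda u,v,z:onz('wrist',190+u/3,150+v/3,z,m)
mk=[P(108,297,130),P(168,330,130),P(163,250,130),P(180,271,130),P(314,223,130),P(307,248,130),P(384,252,130),P(340,302,130)]
# stem from intersection of mark lines
rs=[]
L=[]
for a,b in [(0,1),(6,7),(2,3),(4,5)]:
    d=mk[b]-mk[a];L.append((mk[a],d/np.linalg.norm(d)))
S,e=tri(L[:2]);print('stem',S,e)
for s in (S,np.array([461,-354,130.])):
  ang=[np.arctan2(*(q-s)[1::-1]) for q in mk];print(np.round(ang,3))
  for k in (P(206,120,177),P(205,55+35,135)):print('knob',k,np.linalg.norm((k-s)[:2]),np.arctan2(*(k-s)[1::-1]))
  mid=(ang[0]+ang[6])/2;print(mid)
E
```

```text
stem [ 461.31358776 -355.75358917  130.        ] [np.float64(2.681282840919151e-14), np.float64(1.5805648627048155e-14)]
[ 0.233  0.233 -0.172 -0.176 -0.993 -0.994 -1.402 -1.402]
knob [ 560.52120718 -421.4791478   177.        ] 119.004205004656 -0.585116016222852
knob [ 557.62207608 -418.1631149   135.        ] 114.76181344164918 -0.5749798452805955
-0.5842107847941805
[ 0.206  0.191 -0.198 -0.206 -1.003 -1.006 -1.401 -1.401]
knob [ 560.52120718 -421.4791478   177.        ] 120.24103320781994 -0.595833717769966
knob [ 557.62207608 -418.1631149   135.        ] 115.98590819445522 -0.586197677109999
-0.5974834664133815
```

Step 1 checks out: the lever is within about 0.01 rad of the middle mark. Next I measure the bed.

```bash
python3 - <<'E'
from h import *
T=lambda u,v,z:onz('top',170+(u+.5)/5-.5,105+(v+.5)/5-.5,z)
C=[T(38,93,20),T(508,90,20),T(514,571,20),T(32,574,20)] # (+x,+y),(+x,-y),(-x,-y),(-x,+y)
B=np.array([(220,220),(220,-180),(-190,-180),(-190,220)],float)
W=np.array(C)[:,:2];bc=B-B.mean(0);wc=W-W.mean(0)
H=bc.T@wc;th=np.arctan2(H[0,1]-H[1,0],H[0,0]+H[1,1]);R=np.array([[np.cos(th),-np.sin(th)],[np.sin(th),np.cos(th)]])
o=W.mean(0)-R@B.mean(0);print('bed',o,th,(W-(B@R.T+o)).round(1))
for nm,b in [('pivot',(0,170)),('handle',(0,-135))]:print(nm,R@b+o)
h=R@[0,-135]+o
a=T(460,262,95);b=T(458,408,95);print(a,b,(a+b)/2,np.linalg.norm(a-b))
s=cv2.imread('pics/scene0.png')
print(proj('scene',[*h,95]))
E
```

```text
bed [582.30819763  90.92265044] -0.0010236450527141663 [[-1.3 -0.3]
 [-0.5  0.3]
 [ 0.6  1. ]
 [ 1.3 -1. ]]
pivot [582.48221725 260.92256138]
handle [582.17000557 -44.07727883]
[637.91148227 -43.46915928  95.        ] [519.9596285  -40.46545353  95.        ] [578.93555538 -41.9673064   95.        ] 117.99009303984163
(np.float64(234.68450567909352), np.float64(215.1728869460163))
```

Call:
drive_tool(moves=[[[-0.6,0,-0.5,-0.5],[-1.2,0,-1.05,-1],[-1.9,0,-1.65,-1.8],[-2.6,0,-2.25,-2.6],[-3.3,0,-2.85,-3.4],[-4.0,0,-3.45,-4.2],[-4.74,0,-4.1,-4.5],[-4.74,0,-4.1,-4.5]]])

```text
time_s: 11.65
eef_pos: [582.9, -42.0, 238.6]
orientation: [[0.018, -0.0, 1.0], [-1.0, 0.001, 0.018], [-0.001, -1.0, -0.0]]
wrist_force: [-0.4, -0.5, 0.2]
gripper_width: 69.6
```

```bash
python3 - <<'E'
from h import *
import pickle
s=get_state();print(s['eef_pos'],s['orientation'].round(3),s['joint_pos'].round(2))
m=camera_model('wrist');a=read_camera('wrist');cv2.imwrite('pics/w7.png',a);pickle.dump(m,open('w7.pkl','wb'))
print(proj('wrist',[582,-44,95],m))
E
```

```text
[582.85023337 -41.98177393 238.62249904] [[ 0.018 -0.     1.   ]
 [-1.     0.001  0.018]
 [-0.001 -1.    -0.   ]] [-0.2  -0.06  1.66  0.    1.55  1.35]
(np.float64(260.88038050417356), np.float64(166.61847856322348))
```

View pics/w7.png

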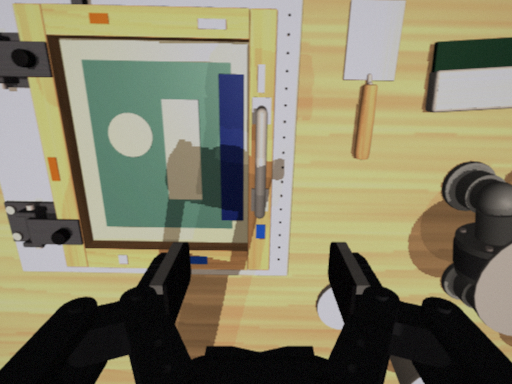

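Call:
drive_tool(moves=[[[-0.4,-0.1,0.4,0],[-1.0,-0.3,0.8,0],[-1.6,-0.3,1.3,0],[-2.1,-0.3,1.7,0],[-2.3,-0.3,2.0,0],[-2.3,-0.3,2.0,0],[-2.3,-0.3,2.0,0],[-2.3,-0.3,2.0,0]]])

```text
time_s: 12.7
eef_pos: [700.9, 92.7, 257.0]
orientation: [[0.011, 0.0, 1.0], [-1.0, -0.0, 0.011], [0.0, -1.0, 0.0]]
wrist_force: [0.1, 0.3, -0.3]
gripper_width: 69.9
```

```bash
python3 - <<'E'
from h import *
import pickle
s=get_state();print(s['eef_pos'])
m=camera_model('wrist');a=read_camera('wrist');cv2.imwrite('pics/w8.png',a);pickle.dump(m,open('w8.pkl','wb'))
for th in (.45,.6,.8):print(proj('wrist',[782,261-178*np.cos(th),37+178*np.sin(th)],m))
E
```

```text
[700.90385484  92.72206031 257.02335705]
(np.float64(251.82185911925856), np.float64(86.13304514644257))
(np.float64(236.65162695097743), np.float64(85.91069286183699))
(np.float64(206.80742550454482), np.float64(85.48249406324511))
```

View pics/w8.png

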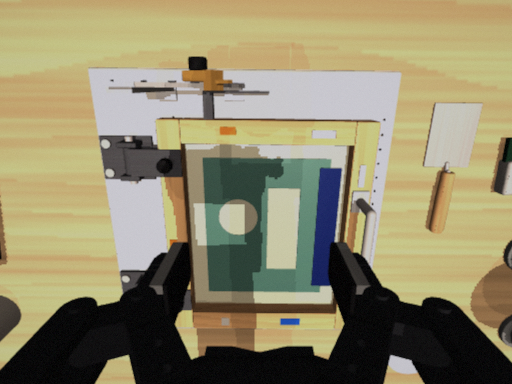

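```bash
python3 - <<'E'
import cv2
a=cv2.imread('pics/w8.png')[45:135,95:285];cv2.imwrite('pics/w8c.png',cv2.resize(a,None,fx=4,fy=4,interpolation=2))
b=cv2.imread('pics/scene0.png')[255:305,245:335];cv2.imwrite('pics/s0q.png',cv2.resize(b,None,fx=8,fy=8,interpolation=2))
E
```

```text
(no output)
```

View pics/w8c.png

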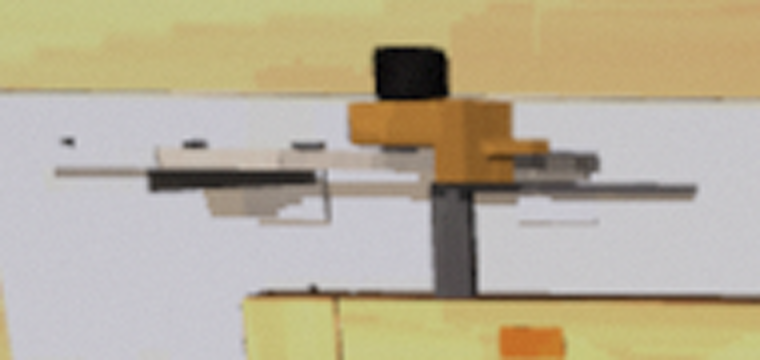

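View pics/s0q.png

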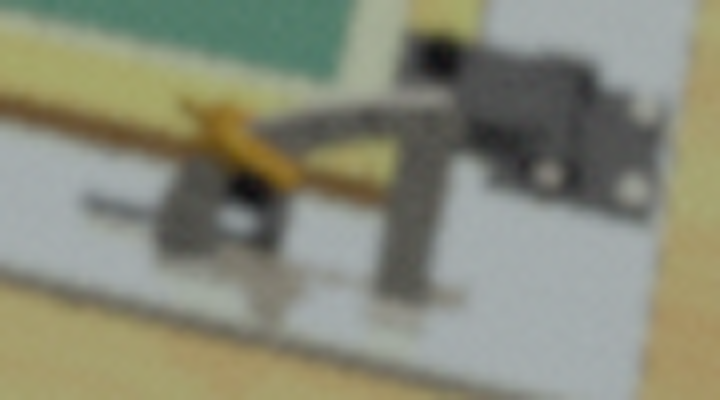

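```bash
python3 - <<'E'
from h import *
import pickle
m=pickle.load(open('w8.pkl','rb'))
P=np.array([582.4,261,37])
w=ray('wrist',232,81.75,m);s=ray('scene',267.4,267.1)
X,e=tri([w,s]);print(X,e,'r',np.hypot(X[1]-261,X[2]-37),'th',np.arctan2(X[2]-37,261-X[1]))
# each view: with x=X and radius 178: solve th
from scipy.optimize import minimize_scalar
for n,o,mm in [('wrist',(232,81.75),m),('scene',(267.4,267.1),None)]:
  for x in (782,790,796):
    f=lambda t:np.hypot(*(np.array(proj(n,[x,261-178*np.cos(t),37+178*np.sin(t)],mm))-o))
    r=minimize_scalar(f,bounds=(.3,1),method='bounded');print(n,x,r.x,r.fun)
# hinge check from wrist: clamps/pin (screen hinge) in w7
E
```

```text
[784.97919314 120.14698043 137.17985742] [np.float64(1.9074915854515189), np.float64(1.9074915854514667)] r 172.84552917217192 th 0.6182277281931214
wrist 782 0.6373502409264524 4.092931442708946
wrist 790 0.633805170494149 5.3765077897849
wrist 796 0.6276086956849851 12.563012701143023
scene 782 0.6385304658741254 2.2301762241784253
scene 790 0.677304486782129 0.49708079800933447
scene 796 0.7031497640082257 0.8620624965743613
```

Call:
drive_tool(moves=[[[0.5,0,-0.4,0],[1.1,0,-0.9,0],[1.7,0,-1.5,0],[2.25,0,-2.0,0],[2.26,0.6,-2.0,0],[2.26,1.3,-2.0,0],[2.26,2.0,-2.0,0],[2.26,2.0,-2.0,0]]])

```text
time_s: 13.75
eef_pos: [579.6, -42.9, 132.8]
orientation: [[0.012, -0.008, 1.0], [-1.0, 0.002, 0.012], [-0.002, -1.0, -0.008]]
wrist_force: [0.2, 0.5, 0.4]
gripper_width: 69.9
```

```bash
python3 - <<'E'
from h import *
s=get_state();print(s['eef_pos'],s['orientation'][:,0])
m=camera_model('wrist');a=read_camera('wrist');cv2.imwrite('pics/w9.png',a)
print(proj('wrist',[582,-44,95],m))
E
```

```text
[579.62818639 -42.88934965 132.76414255] [ 0.01205935 -0.99992589 -0.0016715 ]
(np.float64(260.4535976208235), np.float64(197.47725306603385))
```

View pics/w9.png

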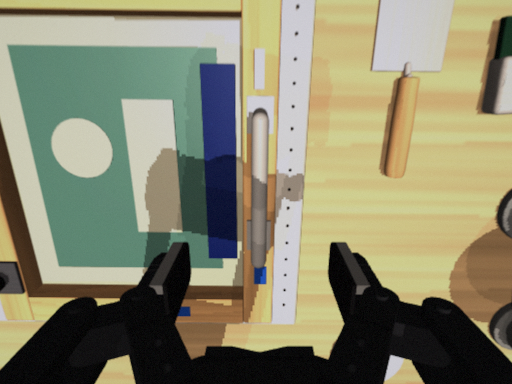

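Call:
drive_tool(moves=[[[0,0.3,0.05,0],[0,0.6,0.08,0],[0,0.9,0.08,0],[0,1.15,0.08,0],[0,1.35,0.08,0],[0,1.5,0.08,0],[0,1.5,0.08,0],[0,1.5,0.08,0]]])

```text
time_s: 14.8
eef_pos: [588.3, -43.2, 47.5]
orientation: [[0.013, 0.001, 1.0], [-1.0, -0.0, 0.013], [0.0, -1.0, 0.001]]
wrist_force: [0.8, 0.2, 0.8]
gripper_width: 69.9
```

Call:
drive_tool(moves=[[[0,0,0,0],[0,0,0,0],[0,0,0,0],[0,0,0,0],[0,0,0,0],[0,0,0,0],[0,0,0,0],[0,0,0,0]]], jaw=0, force=40)

```text
time_s: 15.8
eef_pos: [587.9, -42.5, 47.1]
orientation: [[0.013, 0.0, 1.0], [-1.0, 0.001, 0.013], [-0.001, -1.0, 0.0]]
wrist_force: [-1.4, 4.9, 4.5]
gripper_width: 10.1
```

```bash
python3 - <<'E'
from h import *
s=get_state();print(s['eef_pos'],s['wrist_force'],s['gripper_width'])
m=camera_model('wrist');a=read_camera('wrist');cv2.imwrite('pics/w10.png',a)
b=read_camera('scene');cv2.imwrite('pics/s10.png',cv2.resize(b[150:310,190:350],None,fx=3.7,fy=3.7,interpolation=2))
E
```

```text
[587.89135384 -42.45961101  47.12195253] [-1.43524099  4.94695566  4.53576596] 10.139151568980841
```

View pics/w10.png

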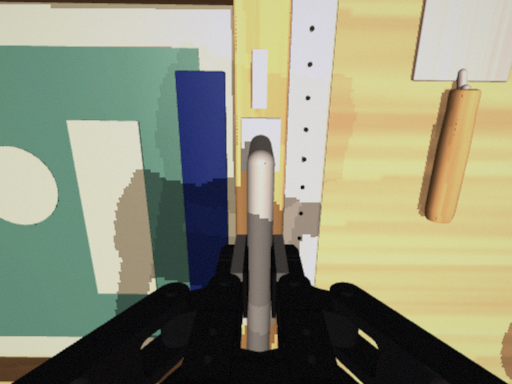

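View pics/s10.png

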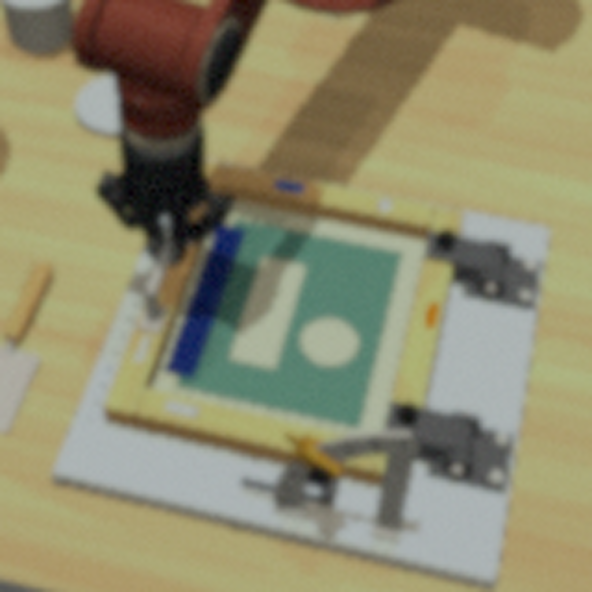

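Gripped the bar at 10 mm, but it sits rather near the tips. I regrip 7 mm deeper and shift 1 mm in y.

Call:
drive_tool(moves=[[[0,0,0,0],[0,0,0,0],[0,0,0,0],[0,0.05,0,0],[0,0.12,0,0],[0,0.12,0,0],[0,0.12,0,0],[0,0.12,0,0]]], jaw=40)

```text
time_s: 16.9
eef_pos: [587.9, -43.1, 39.8]
orientation: [[0.013, 0.0, 1.0], [-1.0, -0.0, 0.013], [0.0, -1.0, 0.0]]
wrist_force: [-0.2, -0.5, -0.1]
gripper_width: 39.6
```

Call:
drive_tool(moves=[[[-0.01,0,0,0],[-0.01,0,0,0],[-0.01,0,0,0],[-0.01,0,0,0],[-0.01,0,0,0],[-0.01,0,0,0],[-0.01,0,0,0],[-0.01,0,0,0]]], jaw=0, force=40)

```text
time_s: 17.9
eef_pos: [587.9, -42.5, 39.8]
orientation: [[0.013, 0.0, 1.0], [-1.0, 0.0, 0.013], [-0.0, -1.0, 0.0]]
wrist_force: [-2.2, 0.1, 2.3]
gripper_width: 10.5
```

```bash
python3 - <<'E'
from h import *
s=get_state();R=s['orientation'];p=s['eef_pos'];print(p,s['wrist_force'],s['gripper_width'])
f=lambda t:np.array([0,261-(305*np.cos(t)-58*np.sin(t)),37+305*np.sin(t)+58*np.cos(t)])
for t in np.r_[np.linspace(0,.64,17)]:print(round(t,3),(R.T@(f(t)-f(0))/60).round(3))
E
```

```text
[587.88107964 -42.45988801  39.80243639] [-2.1968685   0.13226976  2.25474379] 10.545541836497561
0.0 [0. 0. 0.]
0.04 [-0.043 -0.203  0.001]
0.08 [-0.094 -0.403  0.001]
0.12 [-0.152 -0.602  0.002]
0.16 [-0.219 -0.798  0.003]
0.2 [-0.293 -0.991  0.004]
0.24 [-0.376 -1.181  0.005]
0.28 [-0.465 -1.367  0.006]
0.32 [-0.562 -1.55   0.007]
0.36 [-0.666 -1.729  0.009]
0.4 [-0.778 -1.903  0.01 ]
0.44 [-0.896 -2.073  0.012]
0.48 [-1.021 -2.238  0.013]
0.52 [-1.152 -2.398  0.015]
0.56 [-1.29  -2.552  0.017]
0.6 [-1.434 -2.701  0.019]
0.64 [-1.583 -2.844  0.021]
```

Call:
drive_tool(moves=[[[-0.043,-0.2,0,0],[-0.094,-0.4,0,0],[-0.152,-0.6,0,0],[-0.22,-0.8,0,0],[-0.293,-0.99,0,0],[-0.376,-1.18,0,0],[-0.465,-1.367,0.006,0],[-0.465,-1.367,0.006,0]]])

```text
time_s: 18.9
eef_pos: [587.9, -15.4, 121.8]
orientation: [[0.013, 0.001, 1.0], [-1.0, -0.002, 0.013], [0.002, -1.0, 0.001]]
wrist_force: [2.2, -4.7, -4.4]
gripper_width: 10.6
```

```bash
python3 - <<'E'
from h import *
s=get_state();R=s['orientation'];p=s['eef_pos'];print(p,s['wrist_force'],s['torque'],s['gripper_width'],p-[587.9,-42.5,39.8])
m=camera_model('wrist');a=read_camera('wrist');cv2.imwrite('pics/w11.png',a)
b=read_camera('scene');cv2.imwrite('pics/s11.png',cv2.resize(b[150:310,190:350],None,fx=3.7,fy=3.7,interpolation=2))
f=lambda t:np.array([0,261-(305*np.cos(t)-58*np.sin(t)),37+305*np.sin(t)+58*np.cos(t)])
for t in np.linspace(.28,.64,10):print(round(t,3),(R.T@(f(t)-f(.28))/60).round(3))
E
```

```text
[587.87795085 -15.35532792 121.82126345] [ 2.22638105 -4.67938526 -4.43611628] [-1.02521473 -0.36581    -0.11209212] 10.645552789537946 [-2.20491503e-02  2.71446721e+01  8.20212634e+01]
0.28 [0. 0. 0.]
0.32 [-0.097 -0.183  0.001]
0.36 [-0.2   -0.362  0.003]
0.4 [-0.311 -0.537  0.004]
0.44 [-0.429 -0.707  0.006]
0.48 [-0.554 -0.872  0.008]
0.52 [-0.685 -1.032  0.01 ]
0.56 [-0.822 -1.187  0.011]
0.6 [-0.965 -1.336  0.013]
0.64 [-1.115 -1.48   0.015]
```

View pics/w11.png

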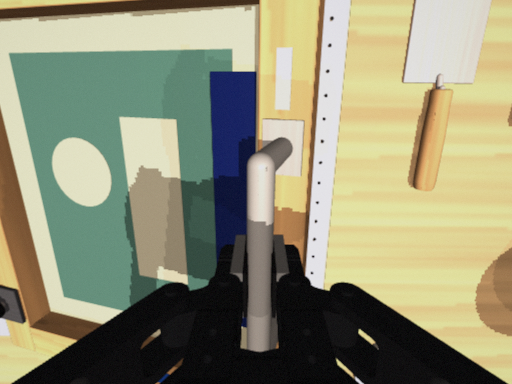

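View pics/s11.png

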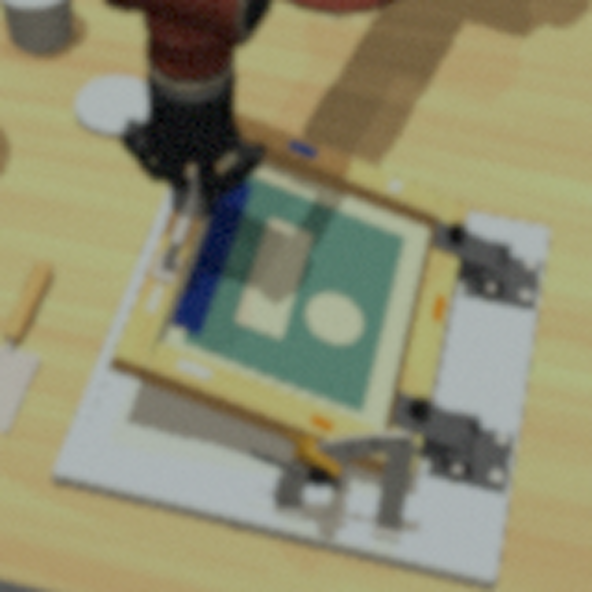

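Call:
drive_tool(moves=[[[-0.097,-0.183,0,0],[-0.2,-0.362,0,0],[-0.311,-0.537,0,0],[-0.429,-0.707,0,0],[-0.554,-0.872,0,0],[-0.685,-1.032,0,0],[-0.822,-1.187,0.01,0],[-0.965,-1.336,0.01,0]]])

```text
time_s: 20.0
eef_pos: [587.9, 40.7, 202.4]
orientation: [[0.011, 0.001, 1.0], [-1.0, -0.005, 0.011], [0.005, -1.0, 0.001]]
wrist_force: [1.6, -8.1, 0.4]
gripper_width: 10.5
```

Call:
drive_tool(moves=[[[-0.075,-0.072,0,0],[-0.15,-0.144,0,0],[-0.15,-0.144,0,0],[-0.15,-0.144,0,0],[-0.15,-0.144,0,0],[-0.15,-0.144,0,0],[-0.15,-0.144,0,0],[-0.15,-0.144,0,0]]])

```text
time_s: 21.0
eef_pos: [587.9, 49.5, 211.1]
orientation: [[0.011, 0.001, 1.0], [-1.0, -0.005, 0.011], [0.005, -1.0, 0.001]]
wrist_force: [1.0, -7.8, 2.4]
gripper_width: 10.4
```

```bash
python3 - <<'E'
from h import *
import pickle
s=get_state();R=s['orientation'];p=s['eef_pos'];print(p,s['wrist_force'],s['gripper_width'],p-[587.9,-42.5,39.8])
m=camera_model('wrist');a=read_camera('wrist');cv2.imwrite('pics/w12.png',a);pickle.dump(m,open('w12.pkl','wb'))
b=read_camera('scene');cv2.imwrite('pics/s12.png',b);cv2.imwrite('pics/s12b.png',cv2.resize(b[150:310,190:350],None,fx=3.7,fy=3.7,interpolation=2));cv2.imwrite('pics/s12q.png',cv2.resize(b[255:305,245:335],None,fx=8,fy=8,interpolation=2))
t=read_camera('top');cv2.imwrite('pics/t12.png',t)
E
```

```text
[587.93349693  49.49632478 211.1256848 ] [ 0.99226823 -7.84646966  2.39773067] 10.408630181287714 [3.34969327e-02 9.19963248e+01 1.71325685e+02]
```

View pics/s12b.png

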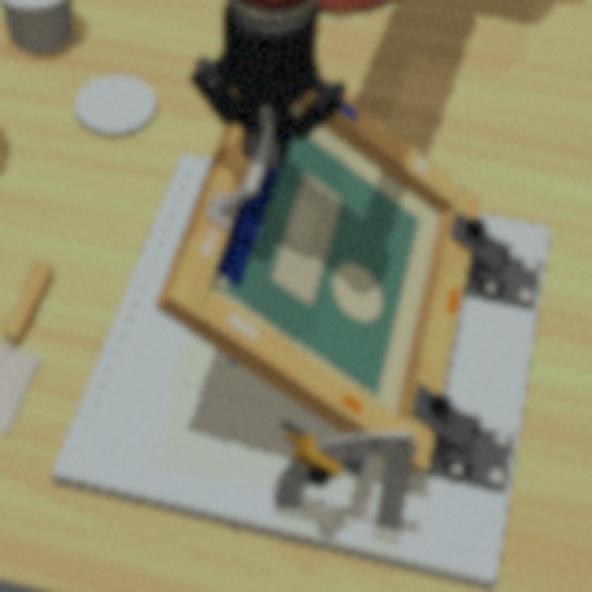

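View pics/s12q.png

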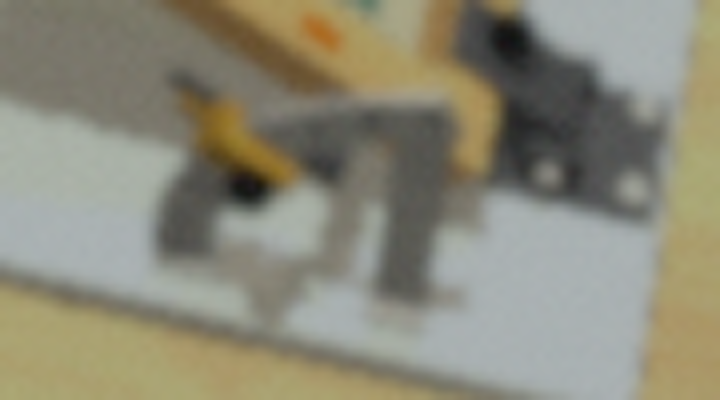

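View pics/w12.png

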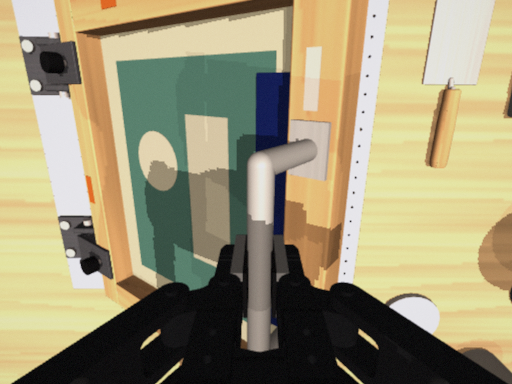

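```bash
python3 - <<'E'
from h import *
f=lambda x,t,r=178:np.array(proj('scene',[x,261-r*np.cos(t),37+r*np.sin(t)]))
q=lambda a:((a-[245,255])*8).round(0)
for x in (760,768,775,785):
  print(x,[(t,q(f(x,t))) for t in (.58,.61,.64,.67)], 'inner150',q(f(x,.64,150)))
a=cv2.imread('pics/s12.png')[255:285,255:290];cv2.imwrite('pics/s12z.png',cv2.resize(a,None,fx=18,fy=18,interpolation=2))
a=cv2.imread('pics/t12.png')[105:150,180:260];cv2.imwrite('pics/t12z.png',cv2.resize(a,None,fx=9,fy=9,interpolation=2))
E
```

```text
760 [(0.58, array([169.,  42.])), (0.61, array([177.,  37.])), (0.64, array([185.,  33.])), (0.67, array([194.,  29.]))] inner150 [240.  70.]
768 [(0.58, array([164.,  59.])), (0.61, array([172.,  55.])), (0.64, array([180.,  50.])), (0.67, array([189.,  46.]))] inner150 [236.  87.]
775 [(0.58, array([160.,  74.])), (0.61, array([168.,  70.])), (0.64, array([176.,  65.])), (0.67, array([185.,  61.]))] inner150 [232. 103.]
785 [(0.58, array([153.,  96.])), (0.61, array([161.,  92.])), (0.64, array([170.,  87.])), (0.67, array([179.,  83.]))] inner150 [226. 125.]
```

View pics/s12z.png

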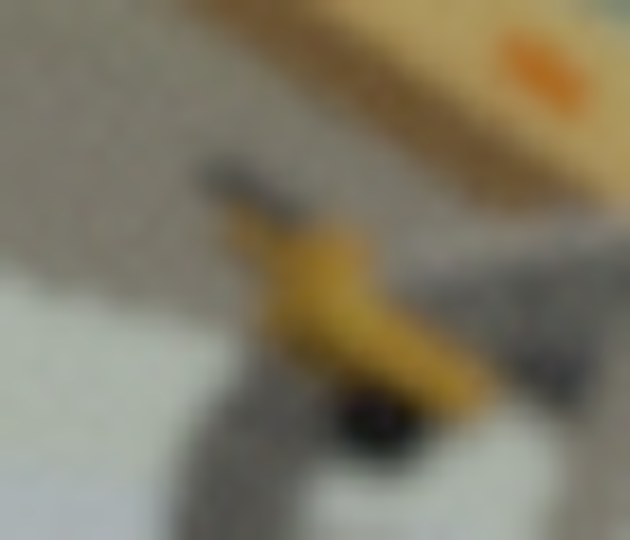

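View pics/t12z.png

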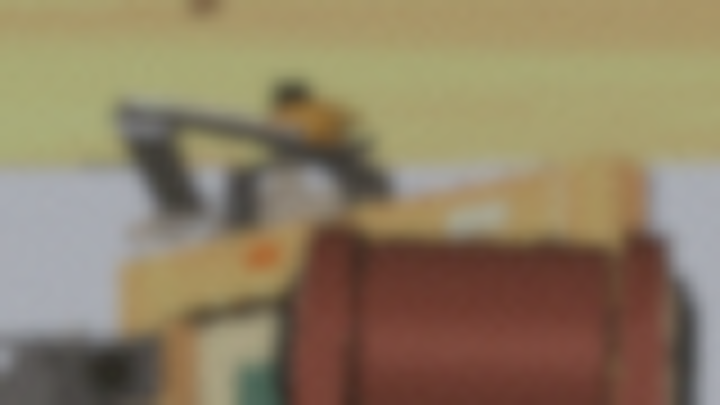

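```bash
python3 - <<'E'
from h import *
import pickle
from scipy.optimize import least_squares
m=pickle.load(open('w8.pkl','rb'))
X=onz('wrist',95+697.5/4-.4,45+191/4-.4,37,m);print('pointer tip at 0:',X,'hinge y',X[1]+178)
for hy in (X[1]+178,261):
  f=lambda q:np.array(proj('wrist',[q[0],hy-178*np.cos(q[1]),37+178*np.sin(q[1])],m))-[95+548/4-.4,45+147/4-.4]
  print(hy,least_squares(f,[785,.6]).x)
# scene at start: pointer tip at 0
print((np.array(proj('scene',[X[0],83,37]))-[245,255])*8, 'seen in s0q ~ (82,203)')
print((np.array(proj('scene',[X[0],261-178*np.cos(.64),37+178*np.sin(.64)]))-[245,255])*8)
E
```

```text
pointer tip at 0: [775.04400282  81.22550752  37.        ] hinge y 259.2255075215012
259.2255075215012 [7.85770970e+02 6.54305962e-01]
261 [7.85800133e+02 6.39433858e-01]
[ 82.58547738 189.74943748] seen in s0q ~ (82,203)
[175.98850661  65.408976  ]
```

The pictures put the index at about 0.65 and the screen at about 0.63, so I raise it by another 0.02 and settle.

Call:
drive_tool(moves=[[[-0.02,-0.02,0,0],[-0.04,-0.035,0,0],[-0.06,-0.055,0,0],[-0.075,-0.07,0,0],[-0.075,-0.07,0,0],[-0.075,-0.07,0,0],[-0.075,-0.07,0,0],[-0.075,-0.07,0,0]]])

```text
time_s: 22.15
eef_pos: [588.0, 54.1, 215.5]
orientation: [[0.011, 0.001, 1.0], [-1.0, -0.005, 0.011], [0.005, -1.0, 0.001]]
wrist_force: [0.7, -8.0, 1.8]
gripper_width: 10.3
```

```bash
python3 - <<'E'
from h import *
s=get_state();print(s['time_s'],s['eef_pos']-[587.9,-42.5,39.8],s['wrist_force'],s['gripper_width'])
b=np.mean([read_camera('scene').astype(float) for _ in range(6)],0).astype(np.uint8);cv2.imwrite('pics/s13z.png',cv2.resize(b[255:285,255:290],None,fx=18,fy=18,interpolation=2))
b=read_camera('top');cv2.imwrite('pics/t13.png',b)
b=read_camera('wrist');cv2.imwrite('pics/w13.png',b)
print(get_state()['eef_pos']-[587.9,-42.5,39.8],np.abs(get_state()['qvel']).max())
E
```

```text
22.15 [6.51091828e-02 9.65905223e+01 1.75720800e+02] [ 0.69040142 -7.96270488  1.79009045] 10.33394473298925
[6.50760011e-02 9.66143113e+01 1.75710304e+02] 0.001149977061690579
```

View pics/s13z.png

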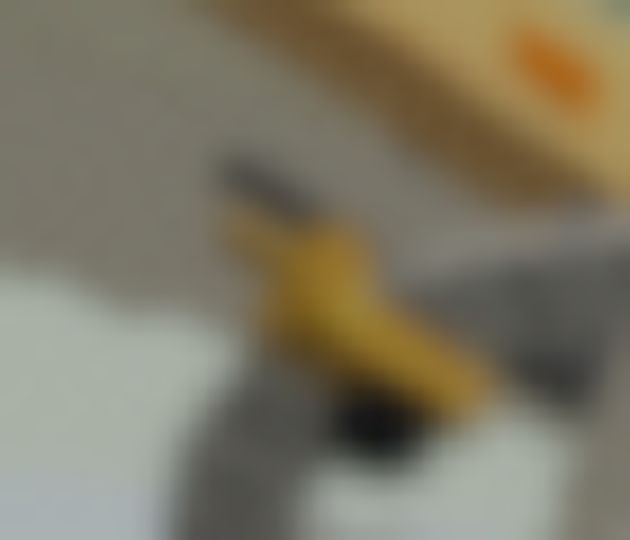

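View pics/t13.png

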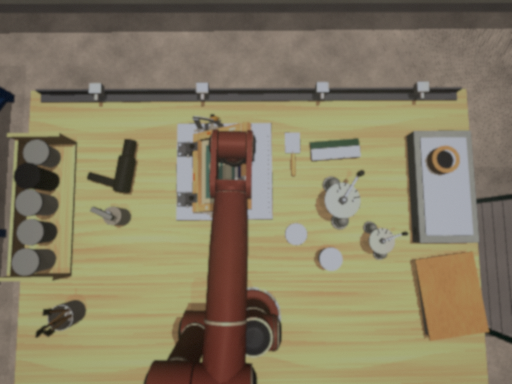

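View pics/w13.png

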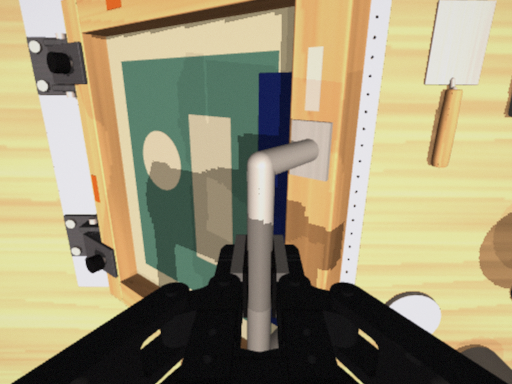

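```bash
python3 - <<'E'
from station import *
print(finish_job())
E
```

```text
the job is handed in; nothing more can be done
None
```

I set the larger valve's lever to half suction, then lifted the screen to the index tab. I handed the job in at about 22.6 s of the 54 s with the gripper still holding the handle. The hand-in gave no verdict.

**Last checks:**
- **Lever:** it measured within about 0.01 rad of the middle mark in the wrist picture. It looked unchanged in the last top view.
- **Screen:** its angle was about 0.655 rad from the arm's travel, against an index of about 0.65 (estimates from 0.62 to 0.67). In the last scene picture the pointer lay parallel to the tab, at most about 0.025 rad off.
- **Hold:** the jaws were on the bar at a 10.3 mm opening, the wrist force was about 8 N, and the arm was still.
- **Other things:** the bystanders looked unmoved in the last top view. The tab looked unmoved in the scene camera's before-and-after crops.

**Disagreements:**
- **Fingertip height:** the real fingertips sit about 37 mm above the reported TCP. My first grasp closed above the knob without moving it, so I corrected the depth for the knob and the handle.
- **Handle grip:** the jaw opening on the 12 mm bar read 10–10.6 mm. I regripped it once, deeper.
- **Index estimates:** the two-view point came out 5 mm short of the stated 178 mm radius. I took about 0.65 because the wrist view, corrected using the pointer's position with the screen down, gave 0.654.

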